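# Step the specimen stage to its marks and hold the index plunger out

### The job

Move the carrier of the small x-y specimen stage, which has a black upright handle, until the tip of the fixed pointer stands over the middle of the red spot, rest there for a second, then bring the middle of the blue spot under the pointer and rest there for a second too, leaving the yellow-knobbed index plunger seated all this while. With the blue spot still under the pointer, pull the yellow knob straight up to its stop, so that the pin is clear of its hole in the white board and a colleague can change the board, and finish while still holding it up there in the gripper. Do not knock or shift the vials, jar, bottle, tape or weight standing around.

Things in the scene. Friction and masses are not known exactly. Their poses are not given: they have to be found in the camera images.
- stage: Grey foot plate of the stage, 190 x 210 x 10 mm, fixed to the bench; pointer post (84 mm tall) at its +x end. Origin on the bench straight below the pointer tip; x away from the robot when not turned, y left, z up; plate from x -70 to +120 mm. On it a cross slide moves along y, and on that a carrier plate (150 x 176 mm) with a white board (top 46 mm above the bench) moves along x.
- pointer_tip (a point): Tip of the fixed brass pointer needle, 3.5 mm above the white board; it hangs from a thin horizontal rod (7 mm thick, axis 76 mm above the bench) that runs from the tip in the stage's +x direction to the post.
- red_mark (a point): Centre of the red spot (16 mm diameter, white centre dot) on the white board; moves with the carrier.
- blue_mark (a point): Centre of the blue spot (16 mm diameter, white centre dot) on the white board; moves with the carrier; 30 mm in the stage's +x and 56 mm in its -y from the red spot.
- handle_grip (a point): Grip point on the axis of the black upright round handle (18 mm diameter) fixed to the near left of the carrier (110 mm to the stage's +y side of the plunger), 76 mm above the bench; the handle's rounded top is 13 mm higher and its 26 mm wide foot, on the board, ends 24 mm below this point. Pushing it moves the carrier level in any direction.
- plunger_grip (a point): Grip point on the axis of the yellow round plunger knob (22 mm diameter, 28 mm tall) at the near right of the carrier, 83 mm above the bench when seated; the knob reaches 16 mm below and 12 mm above it; below come a steel nut (19 mm wide) and a dark steel bridge (24 x 34 mm, top 24 mm below this point). Moves with the carrier, and up with the knob.
- cross_slide (a joint): Position of the cross slide along the stage's y, m, -0.045 to 0.045, grows to the stage's +y; stays where it is left (about 2.5 N of friction).
- carrier (a joint): Position of the carrier along the stage's x, m, -0.022 to 0.022, grows to the stage's +x; stays where it is left (about 2.5 N of friction).
- plunger (a joint): Lift of the index plunger, m: 0 seated (pin 9 mm deep in its hole in the board), 0.014 fully up at its stop. A spring pulls it down with about 3.6 N when seated and 7.6 N at the stop; it snaps back when let go.
- vial_left: Small glass sample vial with black screw cap, 27 mm diameter, 56 mm tall, standing on the bench to the left of the stage; a bystander. Origin at the centre of its underside, z up.
- vial_right: Small glass sample vial with black screw cap, 27 mm diameter, 56 mm tall, standing on the bench to the right of the stage; a bystander. Origin at the centre of its underside, z up.
- brass_weight: Small brass balance weight with a knob, 25 mm diameter, 30 mm tall, left of the stage; a bystander. Origin at the centre of its underside, z up.
- green_jar: White jar with green lid, 52 mm diameter, 67 mm tall, right of the stage; a bystander. Origin at the centre of its underside, z up.
- tape_roll: Roll of grey tape lying flat, 72 mm diameter, 19 mm high, further left on the bench; a bystander. Origin at the centre of its underside, z up.
- amber_bottle: Brown bottle with white cap, 56 mm diameter, 114 mm tall, furthest left on the bench; a bystander. Origin at the centre of its underside, z up.

How it is judged:
By the outcome, as a careful person would: the job done as asked, in the order asked, and still so for the second after the job is handed in, while the arm keeps its last pose, push and grip.
It also fails if it takes over 48 s, if anything falls off the work surface, if the arm or the gripper's body presses on something with over 40 N, if the wrist force passes 120 N, or if a joint passes its speed limit or range.

### The arm

A 6-joint arm with a two-finger parallel gripper is mounted at the origin on a cart in front of the work surface, level with it; the furniture and walls round the work are solid. World frame = base frame: x ahead of the robot, y to its left, z up, the work surface at z = 0. Lengths are in m, angles in rad, forces in N, time in s.
With the tool pointing down it reaches from about 0.4 to 0.825 m from the base axis. Payload 7 kg.
Tool frame: the origin (TCP) lies between the finger pads; the fingertips stand arm.nose_length ahead of it and the grasp point (between the pads) is the TCP (arm.nose_length is the distance from the TCP to the fingertips, in m); x points along the fingers, z is the direction in which the jaws open and shut, and the axes are right-handed (so a half turn about x gives the same grasp; the last joint's range is limited). The gripper opens to 88 mm and grips with 3 to 60 N. Pads are 19 mm wide; open, the fingers measure 130 mm over their backs; the gripper's body (78 mm by 193 mm) begins 47 mm behind the grasp point.
Start: joints at [-0.985, 0.359, 0.012, 0, -1.224, -0.288], TCP at [0.198, -0.645, 0.222] pointing down, gripper open.
Joint ranges: [-3.07, 3.07], [-1.43, 2.12], [-1.02, 1.25], [-3.03, 1.67], [-3.05, -0], [-3.03, 3.03]. Speed limits (rad/s): [2.39, 2.39, 3.01, 3.14, 3.14, 3.14].

### API

Orientations are given as [roll, pitch, yaw] about the fixed x, y, z axes, in that order (R = Rz(yaw) Ry(pitch) Rx(roll)).
In Python, from station import arm, viewer, spotter gives the robot as it stands.
- The arm moves only by the shell command python3 -m handwheel 'ROWS' [FORCE]. ROWS is a JSON object of lists of equal length, an entry for each row: "gripper": the gripper command: -1 is shut, 1 is fully open, values between are in proportion; "travel": the shift along the world's x, y, z each as a share of 500 mm, from -1 to 1, a list of three; "spin": the turn about the world's z as a share of 45 degrees, from -1 to 1. A call has 1 to 20 rows; each row is the pose to reach, as a shift and turn from the pose commanded when the call began; what a row does not reach only later rows make up. A row lasts 1/10 s, in which the tool goes at most 50 mm and 8.59 degrees, less where a joint would pass 70% of its speed; a pose out of reach is approached as far as the arm can. A call with a number of a shift or a turn outside -1 to 1 is refused whole. A call with a gripper value outside its range is refused whole. The fingers move at their own pace and stop on an object; FORCE is the grip in N (left out, the last holds). Time passes only in rows, so rows that repeat a pose let the fingers close. It gives the time, the measured TCP pose, the force and the opening at its end, in the units of the state.
- arm.get_state(): the state, without advancing time (a new reading comes with each control period).
- viewer.grab_frame(name): name is "side" or "top"; returns a dict with "pixels" (420x560x3 uint8, blue, green, red), "fx", "fy", "cx", "cy" (pixels), "k1" (the pictures are not rectified: a ray, as slopes to the right and down, at radius r is drawn at 1 + k1 r^2 times it, then the intrinsics apply), "eye" and "attitude" of the camera in the world. Camera axes: x right, y down, z forward; pixel columns grow to the right and rows downward; lengths in m; the calibration is good to about 2 mm. A picture is of the moment at which its call begins. There is no depth.
- arm.job_done(): hands the job in, once; it reports no verdict.
Trained networks look in the newest picture that a camera, given by its name, has taken for a name from the list of things; names that differ only in an ending like _2 or _b are one class to them, and where a whole thing is asked for, a point or a joint stands for the part that bears it (a point fixed in the world has none). Each returns a list of dicts, best first, with "conf" (0 to 1); they miss things now and then, are a little off and sometimes report something else, mostly with a low value. They report only what shows in the picture. A call takes as long as a camera call.
- spotter.spot_in(camera, label): "rect" ([left, top, right, bottom] in pixels, round what is visible of it).
- spotter.tip_of(camera, label): "at" ([column, row] in pixels: a listed point, or the origin of a listed thing).
The state is a dict: "t": time; "q": joint angles; "qd": joint speeds; "joint_efforts": joint torques, N m; "eef_pos": TCP position; "ee_rot": TCP orientation; "force": force on the tool from outside, world axes, zero at the start; "moment": the same for the moment, N m; "width": finger opening in m.
Only numpy, scipy, OpenCV 4.12 (cv2) and the standard library are available. Lean on these libraries where they do the work, as an engineer would, in place of code of your own. Each camera call takes 0.05 s, during which the arm holds its last target.

## Working session

There is one attempt and no reset: what is moved stays moved. The work goes in short steps, Python scripts to look and compute and a shell command to move; the robot and the scene stay as the last step left them, time stands still between calls to the robot, and variables do not carry over. Pictures are saved under pics/ and viewed, and the job is handed in when it is done.

```bash
ls; mkdir -p pics; cat > h.py <<'E'
import numpy as np, cv2
from station import arm, viewer, spotter
def und(f,px):
    K=np.array([[f['fx'],0,f['cx']],[0,f['fy'],f['cy']],[0,0,1.]])
    p=cv2.undistortPoints(np.array([[px]],float),K,np.array([f['k1'],0,0,0.]))[0,0]
    return p
def rotm(f):
    a=np.array(f['attitude'],float)
    if a.shape==(3,3): return a
    from scipy.spatial.transform import Rotation as R
    return R.from_euler('xyz',a).as_matrix() if a.size==3 else R.from_quat(a).as_matrix()
def ray(f,px):
    p=und(f,px); d=rotm(f)@np.array([p[0],p[1],1.]); return np.array(f['eye'],float),d
def atz(f,px,z):
    e,d=ray(f,px); return e+d*(z-e[2])/d[2]
def tri(f1,p1,f2,p2):
    e1,d1=ray(f1,p1);e2,d2=ray(f2,p2)
    d1=d1/np.linalg.norm(d1);d2=d2/np.linalg.norm(d2)
    s=np.linalg.lstsq(np.c_[d1,-d2],e2-e1,rcond=None)[0]
    a=e1+s[0]*d1;b=e2+s[1]*d2
    return (a+b)/2,np.linalg.norm(a-b)
def proj(f,P):
    c=rotm(f).T@(np.array(P)-np.array(f['eye'])); x,y=c[0]/c[2],c[1]/c[2]
    s=1+f['k1']*(x*x+y*y); return np.array([f['fx']*x*s+f['cx'],f['fy']*y*s+f['cy']])
E
python3 - <<'E'
from h import *
fs={}
for n in('side','top'):
    f=fs[n]=viewer.grab_frame(n); cv2.imwrite(f'pics/{n}0.png',f['pixels'])
    print(n,{k:v for k,v in f.items() if k!='pixels'})
names='pointer_tip red_mark blue_mark handle_grip plunger_grip stage vial_left vial_right brass_weight green_jar tape_roll amber_bottle'.split()
for n in names:
    r={}
    for c in fs:
        o=spotter.tip_of(c,n)
        print(n,c,[(np.round(q['at'],1).tolist(),round(q['conf'],2)) for q in o[:2]])
        if o:r[c]=o[0]['at']
    if len(r)==2:
        P,e=tri(fs['side'],r['side'],fs['top'],r['top']);print('   ',P.round(4),round(e,4))
print(arm.get_state()['t'],arm.nose_length,arm.get_state()['ee_rot'])
E
```

```text
pics
side {'fx': 520.6298702555177, 'fy': 520.6298702555177, 'cx': 274.77776323804613, 'cy': 213.0289826451098, 'k1': -0.07231676214413763, 'eye': array([0.39224306, 1.02519709, 0.89370985]), 'attitude': array([-2.28991897, -0.00556053, -2.94061592])}
top {'fx': 402.1161750029599, 'fy': 402.1161750029599, 'cx': 276.4251479154227, 'cy': 212.26892232317041, 'k1': -0.042988542167898935, 'eye': array([0.46477822, 0.12529351, 1.03850302]), 'attitude': array([-3.03378374,  0.01759581, -1.59792774])}
pointer_tip side [([294.5, 168.7], 0.94)]
pointer_tip top [([375.8, 211.4], 0.91)]
    [ 0.5649 -0.1046  0.0548] 0.0037
red_mark side [([289.2, 176.3], 0.59)]
red_mark top [([357.6, 209.6], 0.98)]
    [ 0.5706 -0.0587  0.062 ] 0.0022
blue_mark side []
blue_mark top [([382.1, 202.6], 0.8), ([190.8, 250.1], 0.38)]
handle_grip side [([298.5, 180.0], 0.95)]
handle_grip top [([345.4, 221.9], 0.97)]
    [ 0.5403 -0.0247  0.08  ] 0.0015
plunger_grip side [([311.9, 154.2], 0.49)]
plunger_grip top []
stage side [([294.8, 184.6], 0.55), ([283.9, 378.8], 0.5)]
stage top [([368.6, 213.2], 0.98)]
    [ 0.56
[... 174 characters left out ...]
 side [([326.2, 152.2], 0.57)]
vial_right top [([436.3, 236.2], 0.73)]
    [ 0.4986 -0.2672  0.0092] 0.0093
brass_weight side [([294.5, 231.9], 0.56)]
brass_weight top [([301.8, 226.8], 0.49), ([191.8, 251.9], 0.42)]
    [ 0.5342  0.0752 -0.0085] 0.0087
green_jar side [([295.4, 143.1], 0.79)]
green_jar top [([442.0, 204.0], 0.59)]
    [ 0.5875 -0.284   0.0174] 0.0056
tape_roll side [([293.5, 321.9], 0.76), ([294.3, 145.9], 0.51)]
tape_roll top [([192.2, 251.4], 0.57)]
    [0.4823 0.3602 0.0037] 0.0004
amber_bottle side [([282.1, 378.1], 0.79), ([292.2, 321.5], 0.16)]
amber_bottle top [([143.5, 257.1], 0.79)]
    [ 0.4761  0.4906 -0.004 ] 0.0109
1.3 0.019 [-3.09268281  1.57075664 -1.22408758]
```

```bash
python3 - <<'E'
import cv2
t=cv2.imread('pics/top0.png');s=cv2.imread('pics/side0.png')
cv2.imwrite('pics/top0c.png',cv2.resize(t[140:290,280:480],None,fx=4,fy=4,interpolation=cv2.INTER_CUBIC))
cv2.imwrite('pics/side0c.png',cv2.resize(s[100:250,220:420],None,fx=4,fy=4,interpolation=cv2.INTER_CUBIC))
E
```

```text
(no output)
```

View pics/top0c.png

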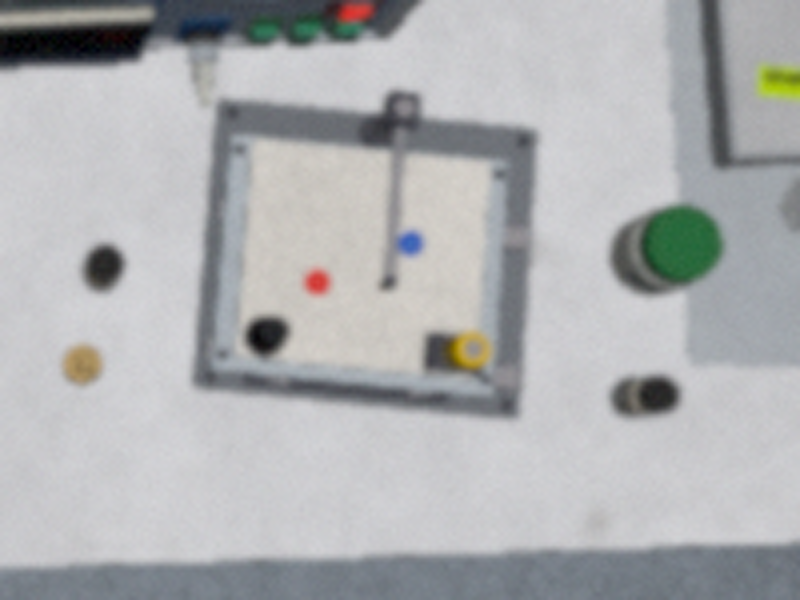

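View pics/side0c.png

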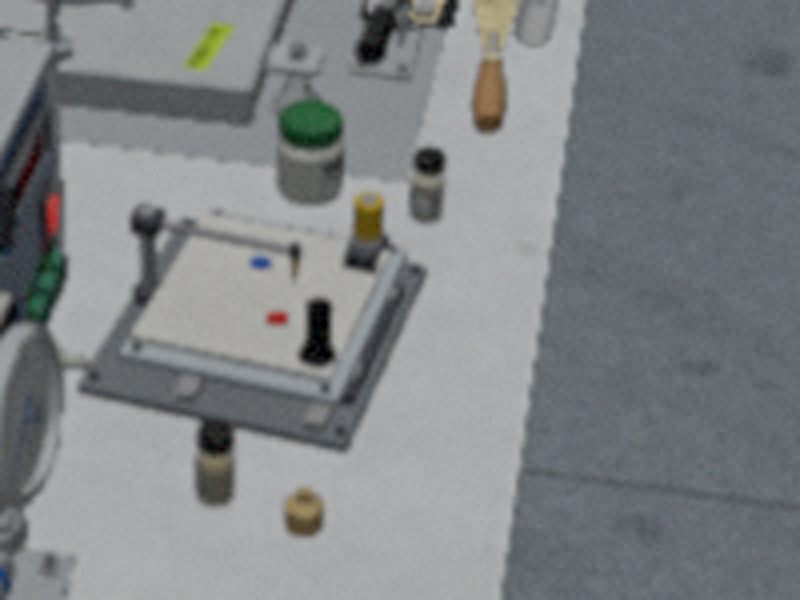

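View pics/top0.png

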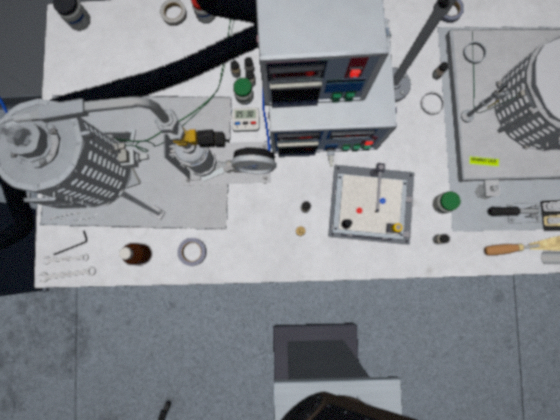

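```bash
cat > seg.py <<'E'
from h import *
def blob(f,col,roi):
    im=f['pixels'].astype(float); x0,y0,x1,y1=roi; c=im[y0:y1,x0:x1]; B,G,R=c[...,0],c[...,1],c[...,2]
    w={'red':R-(B+G)/2,'blue':B-(R+G)/2,'yel':(R+G)/2-B}[col]
    m=w.max(); w=w-np.median(w); w[w<0.25*w.max()]=0
    n,l=cv2.connectedComponents((w>0).astype(np.uint8)); k=l[np.unravel_index(w.argmax(),w.shape)]; w=w*(l==k)
    yy,xx=np.mgrid[y0:y1,x0:x1]; return np.array([(w*xx).sum(),(w*yy).sum()])/w.sum(),m,(w>0).sum()
ROI={'top':(330,165,415,245),'side':(250,150,325,195)}
E
python3 - <<'E'
from seg import *
from scipy.spatial.transform import Rotation as R
s=arm.get_state(); M=R.from_euler('xyz',s['ee_rot']).as_matrix(); print('jaw',M[:,2].round(3),'fing',M[:,0].round(3),s['eef_pos'],s['width'])
fs={n:viewer.grab_frame(n) for n in('top','side')}
m={}
for n in fs:
  for c in('red','blue','yel'):
    p,v,k=blob(fs[n],c,ROI[n]); m[n,c]=p; print(n,c,p.round(2),v,k, atz(fs[n],p,{'yel':.09}.get(c,.046)).round(4))
for n in fs:
    tp=spotter.tip_of(n,'pointer_tip'); print(n,tp[0]['at'],atz(fs[n],tp[0]['at'],.0495).round(4))
    d=atz(fs[n],m[n,'blue'],.046)-atz(fs[n],m[n,'red'],.046)
    print('yaw',np.degrees(np.arctan2(d[1],d[0])-np.arctan2(-56,30)),np.hypot(*d[:2]))
for z in('red','blue'): print(z,tri(fs['top'],m['top',z],fs['side'],m['side',z]))
for z in('handle_grip',):
  for n in fs:
    o=spotter.tip_of(n,z); print(n,z,[(q['at'],q['conf'],atz(fs[n],q['at'],.076).round(4)) for q in o[:1]])
t=fs['top']['pixels'][160:250,322:422]; cv2.imwrite('pics/t1.png',cv2.resize(t,None,fx=6.6,fy=6.6,interpolation=cv2.INTER_CUBIC))
t=fs['side']['pixels'][145:220,235:335]; cv2.imwrite('pics/s1.png',cv2.resize(t,None,fx=8,fy=8,interpolation=cv2.INTER_CUBIC))
E
```

```text
jaw [-0.293  0.956 -0.   ] fing [ 0. -0. -1.] [ 0.19802405 -0.64529563  0.22197198] 0.08771282675474025
top red [358.88 210.1 ] 149.5 43 [ 0.5721 -0.0647  0.046 ]
top blue [382.04 200.42] 102.5 38 [ 0.5947 -0.1236  0.046 ]
top yel [396.46 227.31] 139.0 83 [ 0.5239 -0.1431  0.09  ]
side red [288.97 179.04] 121.5 15 [ 0.5713 -0.0675  0.046 ]
side blue [284.66 165.14] 84.5 15 [ 0.5943 -0.1271  0.046 ]
side yel [311.65 154.19] 92.5 60 [ 0.5219 -0.1317  0.09  ]
top [371.8, 211.5] [ 0.5673 -0.0958  0.0495]
yaw -7.205300459028479 0.06297942260048167
side [291.4, 169.3] [ 0.5719 -0.1072  0.0495]
yaw -7.096729174634877 0.06388073885830754
red (array([ 0.57132713, -0.06432073,  0.04844395]), np.float64(0.001041069209270912))
blue (array([ 0.59389419, -0.12278827,  0.04915799]), np.float64(0.0006927041114451467))
top handle_grip [([342.1, 220.2], 0.58, array([ 0.5457, -0.0176,  0.076 ]))]
side handle_grip [([299.2, 182.1], 0.87, array([ 0.537 , -0.0216,  0.076 ]))]
```

View pics/t1.png

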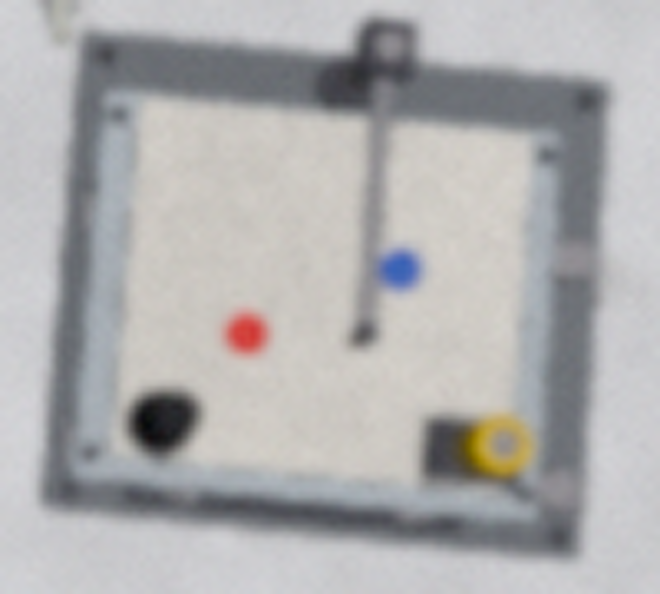

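View pics/s1.png

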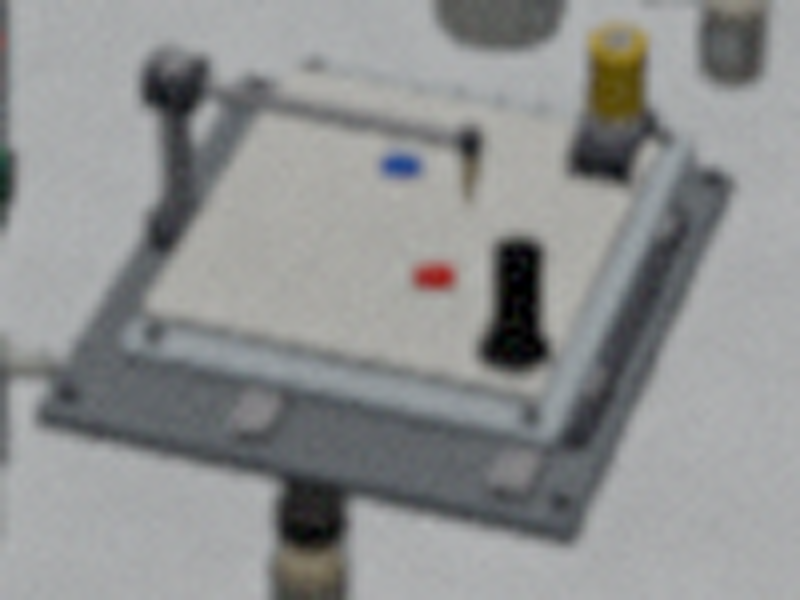

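```bash
cat > fit.py <<'E'
from seg import *
from scipy.optimize import least_squares
def un(c,s,o): return (np.array(c,float)+.5)/s-.5+np.array(o)
E
python3 - <<'E'
from fit import *
fs={n:viewer.grab_frame(n) for n in('top','side')}
cor={'fl':(.12,.105),'fr':(.12,-.105),'nr':(-.07,-.105),'nl':(-.07,.105)}
ob={'top':{'fl':un((85,33),6.6,(322,160)),'fr':un((607,83),6.6,(322,160)),'nr':un((577,552),6.6,(322,160)),'nl':un((43,506),6.6,(322,160))},
'side':{'fl':un((40,410),8,(235,145)),'nl':un((575,532),8,(235,145)),'nr':un((734,180),8,(235,145))}}
for n in fs:
    def res(p):
        c,s=np.cos(p[2]),np.sin(p[2]); r=[]
        for k,o in ob[n].items():
            x,y=cor[k]; r+=list(proj(fs[n],(p[0]+c*x-s*y,p[1]+s*x+c*y,.010))-o)
        return r
    q=least_squares(res,[.57,-.1,-.12]); p=q.x; print(n,p[:2].round(4),np.degrees(p[2]).round(2),np.round(q.fun,2))
    yaw=np.radians(-7.15); 
    for c in('red','blue'):
        b,_,_=blob(fs[n],c,ROI[n]); d=atz(fs[n],b,.046)[:2]-p[:2]; cc,ss=np.cos(yaw),np.sin(yaw)
        print(c,'rel to tip world',d.round(4),'stage',(cc*d[0]+ss*d[1]).round(4),(-ss*d[0]+cc*d[1]).round(4))
    print('tip px pred',proj(fs[n],(p[0],p[1],.0495)),'needle top',proj(fs[n],(p[0],p[1],.076)))
    print('handle top pred')
print('side tip by eye',atz(fs['side'],un((468,204),8,(235,145)),.0495))
print('top head by eye(z .0795)',atz(fs['top'],un((362,335),6.6,(322,160)),.0795))
# handle: top blob and side axis
print('handle side top/mid',atz(fs['side'],un((518,240),8,(235,145)),.089),atz(fs['side'],un((517,290),8,(235,145)),.076),atz(fs['side'],un((515,358),8,(235,145)),.046))
print('handle top view',atz(fs['top'],un((172,415),6.6,(322,160)),.08))
print('knob top view',atz(fs['top'],un((503,443),6.6,(322,160)),.095),'side',atz(fs['side'],un((620,38),8,(235,145)),.095))
E
```

```text
top [ 0.567  -0.1015] -7.11 [-0.79 -0.73  0.58 -0.76  0.68  1.12 -0.47  0.29]
red rel to tip world [0.0051 0.0367] stage 0.0005 0.0371
blue rel to tip world [ 0.0277 -0.0222] stage 0.0303 -0.0185
tip px pred [374.08670694 211.58273491] needle top [376.54688909 210.37866274]
handle top pred
side [ 0.5653 -0.1013] -7.27 [-1.04  0.27  0.35  0.31  0.73 -0.91]
red rel to tip world [0.006  0.0338] stage 0.0017 0.0343
blue rel to tip world [ 0.029  -0.0258] stage 0.032 -0.022
tip px pred [293.42189627 170.86525977] needle top [293.70631568 162.9127221 ]
handle top pred
side tip by eye [ 0.56687812 -0.10470327  0.0495    ]
top head by eye(z .0795) [ 0.56671116 -0.10034319  0.0795    ]
handle side top/mid [ 0.53965299 -0.03608425  0.089     ] [ 0.53796433 -0.02686968  0.076     ] [ 0.53797281 -0.02954493  0.046     ]
handle top view [ 0.53956689 -0.02994714  0.08      ]
knob top view [ 0.52498166 -0.1448576   0.095     ] side [ 0.52338712 -0.14766955  0.095     ]
```

```bash
python3 -m handwheel '{"gripper":[0.3,0.3,0.3,0.3,0.3,0.3,0.3,0.3,0.3,0.3,0.3,0.3,0.3],"travel":[[0.68,1,0],[0.68,1,0],[0.68,1,0],[0.68,1,0],[0.68,1,0],[0.68,1,0],[0.68,1,0],[0.68,1,0],[0.68,1,0],[0.68,1,0],[0.68,1,0],[0.68,1,0],[0.68,1,0]],"spin":[-0.54,-0.54,-0.54,-0.54,-0.54,-0.54,-0.54,-0.54,-0.54,-0.54,-0.54,-0.54,-0.54]}' 30
```

```text
t: 3.0
eef_pos: [0.5406, -0.1415, 0.2219]
ee_rot: [-1.249, 1.57, 0.199]
force: [-0.5, -0.3, 0.4]
width: 0.0567
```

```bash
python3 -m handwheel '{"gripper":[0.3,0.3,0.3,0.3,0.3],"travel":[[0,0.1,0],[0,0.2,-0.05],[0,0.22,-0.15],[0,0.22,-0.18],[0,0.22,-0.18]],"spin":[0,0,0,0,0]}'
python3 - <<'E'
from fit import *
from scipy.spatial.transform import Rotation as R
s=arm.get_state(); M=R.from_euler('xyz',s['ee_rot']).as_matrix(); print('jaw',M[:,2].round(3),s['eef_pos'])
for n in('top','side'):
    f=viewer.grab_frame(n); cv2.imwrite(f'pics/{n}2.png',f['pixels']); 
    print(n,proj(f,s['eef_pos']),proj(f,(*s['eef_pos'][:2],.076)))
    t=f['pixels'][145:235,275:375] if n=='top' else f['pixels'][120:220,235:345]; cv2.imwrite(f'pics/{n}2c.png',cv2.resize(t,None,fx=6,fy=6,interpolation=cv2.INTER_CUBIC))
E
```

```text
t: 3.5
eef_pos: [0.5358, -0.0352, 0.1292]
ee_rot: [1.892, 1.565, -2.946]
force: [0.0, -0.4, 0.2]
width: 0.0568
jaw [ 0.125  0.992 -0.002] [ 0.53583421 -0.03518295  0.12917592]
top [353.45838005 222.24021591] [349.62702058 224.08128559]
side [301.33039079 162.16930825] [300.53298889 178.98818289]
```

View pics/side2c.png

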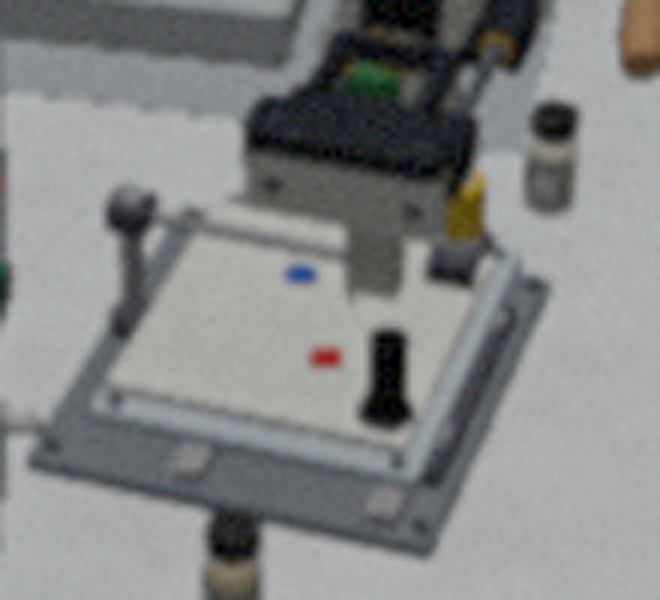

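View pics/top2.png

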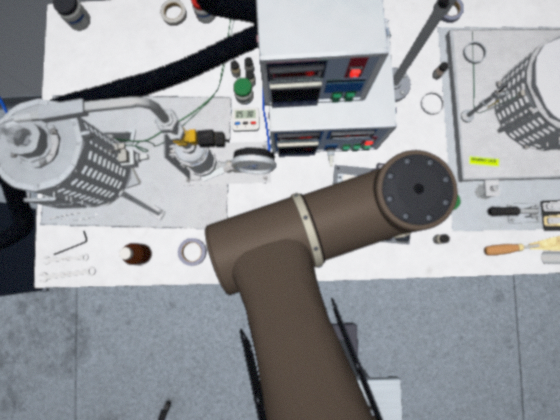

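```bash
python3 -m handwheel '{"gripper":[0.3,0.3,0.3,0.3,0.3],"travel":[[0.004,0.006,0],[0.004,0.006,-0.04],[0.004,0.006,-0.08],[0.004,0.006,-0.11],[0.004,0.006,-0.11]],"spin":[0,0,0,0,0]}'
python3 - <<'E'
from fit import *
s=arm.get_state(); print(s['eef_pos'],s['force'])
f=viewer.grab_frame('side');t=f['pixels'][120:220,235:345]; cv2.imwrite(f'pics/side3c.png',cv2.resize(t,None,fx=6,fy=6,interpolation=cv2.INTER_CUBIC))
E
```

```text
t: 4.1
eef_pos: [0.5398, -0.0328, 0.0766]
ee_rot: [1.852, 1.57, -2.988]
force: [0.1, 0.0, 0.0]
width: 0.0568
[ 0.53979115 -0.03276614  0.07658041] [0.13840614 0.0237956  0.03734207]
```

View pics/side3c.png

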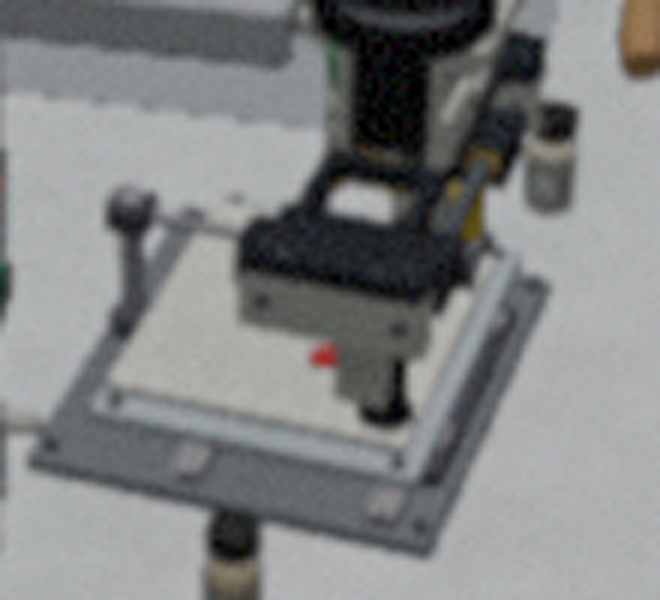

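```bash
python3 - <<'E'
from fit import *
f=viewer.grab_frame('side')
def c(P): return ((proj(f,P)-[235,120]+.5)*6-.5).round(1)
for d in(-.0095,.0095):
  for o in (.028,.049): print(o,d,c((.5398+.124*o+.992*d,-.0328+.992*o-.124*d,.0576)))
for hx in(.533,.536,.539): print(hx,c((hx,-.032,.076)),c((hx,-.032,.052)))
E
```

```text
0.028 -0.0095 [386.7 435.2]
0.049 -0.0095 [372.4 464.8]
0.028 0.0095 [344.1 426.1]
0.049 0.0095 [329.4 455.4]
0.533 [401.  361.7] [398.9 405.6]
0.536 [394.1 360.8] [392.  404.7]
0.539 [387.2 359.9] [385.2 403.8]
```

```bash
python3 - <<'E'
from fit import *
f=viewer.grab_frame('side')
s=arm.get_state();print(s['eef_pos'],s['ee_rot'],s['width'])
def c(P): return ((proj(f,P)-[235,120]+.5)*6-.5).round(1)
def T(d,o,z): return c((.5398+.124*o+.992*d,-.0328+.992*o-.124*d,.0766+z))
print('body',T(-.039,.0965,.047),T(.039,.0965,.047),T(-.039,.065,.047),T(.039,.065,.047))
print('fingertip back',T(-.0095,.065,-.019),'at tcp',T(-.0095,.065,0),T(-.0095,.028,0))
t=f['pixels'][150:210,260:340]; cv2.imwrite(f'pics/side4c.png',cv2.resize(t,None,fx=10,fy=10,interpolation=cv2.INTER_LANCZOS4))
E
```

```text
[ 0.54119953 -0.03233759  0.07851099] [-1.30313991  1.56848323  0.14114505] 0.056886044832877986
body [414.7 423.3] [227.6 383.6] [436.6 377. ] [252.5 338.6]
fingertip back [361.4 487.8] at tcp [362.8 452.5] [388.3 400.1]
```

View pics/side4c.png

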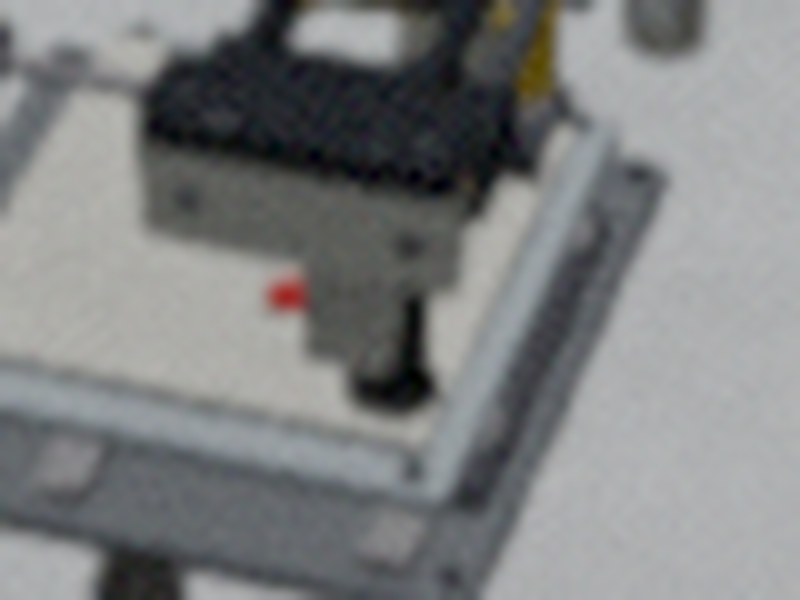

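```bash
python3 -m handwheel '{"gripper":[-1,-1,-1,-1,-1,-1],"travel":[[0,0,0],[0,0,0],[0,0,0],[0,0,0],[0,0,0],[0,0,0]],"spin":[0,0,0,0,0,0]}' 30
python3 - <<'E'
from fit import *
s=arm.get_state(); print(s['eef_pos'],s['force'],s['width'])
f=viewer.grab_frame('side');t=f['pixels'][150:210,260:340]; cv2.imwrite(f'pics/side5c.png',cv2.resize(t,None,fx=10,fy=10,interpolation=cv2.INTER_LANCZOS4))
for c in('red','blue'):
  p,v,k=blob(f,c,ROI['side']);print(c,p,v,k)
s=arm.get_state(); print(s['eef_pos'],s['t'])
E
```

```text
t: 4.85
eef_pos: [0.54, -0.0321, 0.077]
ee_rot: [0.066, 1.571, 1.511]
force: [0.1, -0.3, 1.3]
width: 0.0161
[ 0.54003405 -0.03214623  0.07697156] [ 0.0690822  -0.25698439  1.3208178 ] 0.016050528225861595
red [289.00448 178.712  ] 127.0 20
blue [294.37105751 158.99559369] 13.5 354
[ 0.54009352 -0.03215756  0.07698228] 4.9
```

View pics/side5c.png

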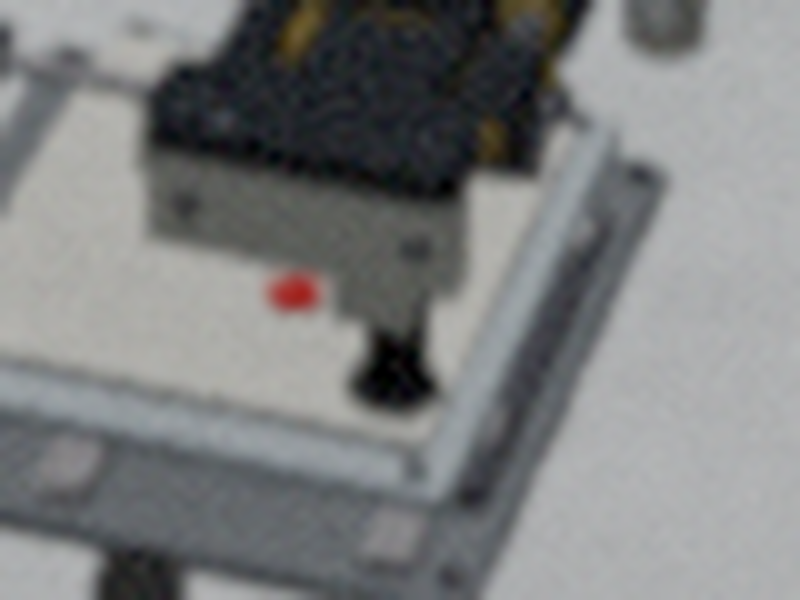

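```bash
python3 -m handwheel '{"gripper":[-1,-1,-1,-1,-1,-1,-1],"travel":[[-0.002,-0.012,0],[-0.004,-0.026,0],[-0.006,-0.04,0],[-0.008,-0.054,0],[-0.0104,-0.066,0],[-0.0104,-0.072,0],[-0.0104,-0.072,0]],"spin":[0,0,0,0,0,0,0]}'
python3 - <<'E'
from fit import *
s=arm.get_state(); print(s['eef_pos'],s['force'],s['width'])
f=viewer.grab_frame('side');t=f['pixels'][140:210,250:340]; cv2.imwrite(f'pics/side6c.png',cv2.resize(t,None,fx=8,fy=8,interpolation=cv2.INTER_LANCZOS4))
s=arm.get_state(); print(s['eef_pos'],s['t'])
E
```

```text
t: 5.6
eef_pos: [0.5346, -0.0693, 0.077]
ee_rot: [2.724, 1.57, -2.115]
force: [1.7, -3.3, -0.7]
width: 0.0163
[ 0.53460983 -0.06930998  0.07700284] [ 1.66039538 -3.33090847 -0.66714433] 0.016252191888164517
[ 0.53456092 -0.06921329  0.07698855] 5.65
```

View pics/side6c.png

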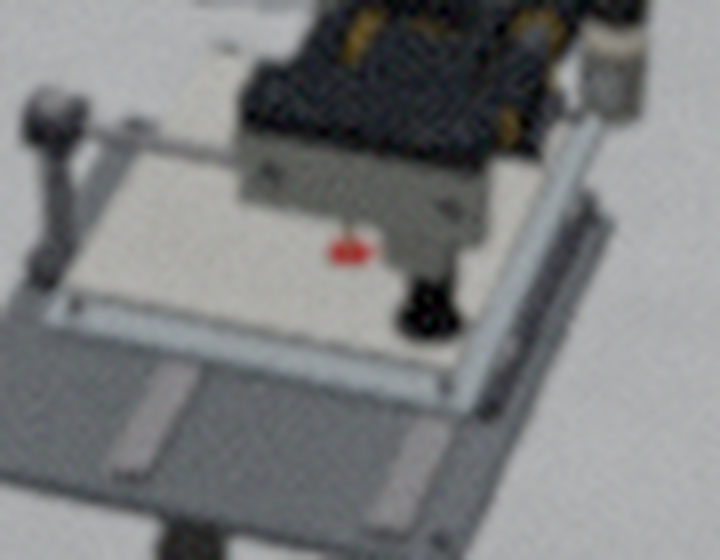

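```bash
python3 - <<'E'
from fit import *
F=[viewer.grab_frame('side') for _ in range(6)]; f=F[0]
im=np.mean([g['pixels'].astype(float) for g in F],0)
f['pixels']=im; p,v,k=blob(f,'red',(280,160,305,180)); print('red',p,v,k)
X=atz(f,p,.046);print(X,'tip should be at',proj(f,X+[0,0,.0035]))
t=im[158:182,278:310].astype(np.uint8); cv2.imwrite(f'pics/side7c.png',cv2.resize(t,None,fx=24,fy=24,interpolation=cv2.INTER_CUBIC))
s=arm.get_state(); print(s['eef_pos'],s['t'])
E
```

```text
red [293.20964019 170.9946368 ] 116.25 17
[ 0.56647003 -0.10527069  0.046     ] tip should be at [293.24636308 169.9594881 ]
[ 0.53468265 -0.06840015  0.0769854 ] 5.95
```

View pics/side7c.png

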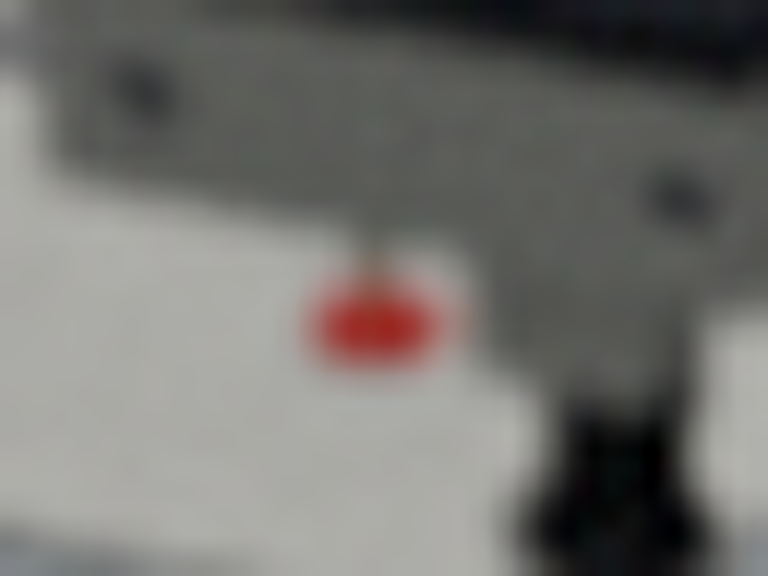

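```bash
python3 - <<'E'
import cv2,numpy as np
s=cv2.imread('pics/side0.png').astype(float)
g=s@[1/3]*1 if 0 else s.mean(2)
for r in range(159,176):
    row=g[r,288:300]; bg=np.r_[row[:3],row[-2:]].mean(); d=bg-row[3:8]
    b=s[r,288:300,0]; db=np.r_[b[:3],b[-2:]].mean()-b[3:8]
    print(r,d.sum().round(0),db.sum().round(0),db.round(0), (db.clip(0)*np.arange(291,296)).sum()/max(db.clip(0).sum(),1))
E
```

```text
159 -6.0 -1.0 [-1. -0.  3.  2. -3.] 293.38095238095235
160 41.0 38.0 [-3.  7. 19. 18. -4.] 293.2466367713005
161 144.0 140.0 [ 5. 30. 59. 46.  2.] 293.0714285714286
162 248.0 235.0 [24. 53. 81. 68.  8.] 292.927659574468
163 309.0 297.0 [ 23.  63. 105.  86.  20.] 293.05723905723903
164 279.0 288.0 [ 11.  52. 103.  94.  27.] 293.2569444444444
165 199.0 220.0 [ 1. 33. 91. 75. 19.] 293.3545454545455
166 160.0 188.0 [ 1. 29. 78. 64. 16.] 293.34574468085106
167 137.0 159.0 [ 5. 26. 75. 47.  7.] 293.1572327044025
168 117.0 131.0 [ 3. 23. 64. 34.  7.] 293.14503816793894
169 68.0 76.0 [ 0. 17. 43. 18. -2.] 293.0128205128205
170 33.0 43.0 [-0.  9. 26. 12. -2.] 293.06550218340607
171 24.0 28.0 [ 3.  4. 11.  6.  5.] 293.2142857142857
172 1.0 0.0 [-1.  1. -1.  2. -1.] 293.3333333333333
173 -25.0 -23.0 [-4. -7. -5. -5. -3.] 0.0
174 -99.0 -97.0 [-17. -19. -19. -24. -20.] 0.0
175 -212.0 -210.0 [-41. -41. -46. -45. -38.] 0.0
```

```bash
python3 -m handwheel '{"gripper":[-1,-1,-1,-1,-1,-1,-1,-1,-1,-1,0.3,0.3,0.3,0.3],"travel":[[0,0,0],[0,0,0],[0,0,0],[0,0,0],[0,0,0],[0,0,0],[0,0,0],[0,0,0],[0,0,0],[0,0,0],[0,0,0],[0,0,0],[0,0,0],[0,0,0]],"spin":[0,0,0,0,0,0,0,0,0,0,0,0,0,0]}' 30
python3 -m handwheel '{"gripper":[0.3,0.3,0.3,0.3,0.3,0.3,0.3,0.3,0.3,0.3,0.3],"travel":[[0,0,0.1],[0,0,0.2],[-0.06,-0.1,0.26],[-0.14,-0.2,0.28],[-0.2,-0.3,0.28],[-0.26,-0.4,0.28],[-0.26,-0.5,0.28],[-0.26,-0.6,0.28],[-0.26,-0.66,0.28],[-0.26,-0.66,0.28],[-0.26,-0.66,0.28]],"spin":[0,0,0,0,0,0,0,0,0,0,0]}'
python3 - <<'E'
from fit import *
for n in('side','top'):
    F=[viewer.grab_frame(n) for _ in range(4)]; f=F[0]
    im=np.mean([g['pixels'].astype(float) for g in F],0); np.save(f'pics/{n}8.npy',im); f['pixels']=im
    p,v,k=blob(f,'red',(280,160,305,180) if n=='side' else (360,195,390,225)); print(n,p,v,k,atz(f,p,.046))
    p,v,k=blob(f,'blue',(250,150,325,195) if n=='side' else (380,185,410,225)); print(n,'blue',p,v,k,atz(f,p,.046))
    t=im[158:182,278:310] if n=='side' else im[190:230,355:415]; cv2.imwrite(f'pics/{n}8c.png',cv2.resize(t.astype(np.uint8),None,fx=24 if n=='side' else 13,fy=24 if n=='side' else 13,interpolation=cv2.INTER_CUBIC))
s=arm.get_state(); print(s['eef_pos'],s['t'])
E
```

```text
t: 7.35
eef_pos: [0.5347, -0.0682, 0.0768]
ee_rot: [1.331, 1.57, 2.776]
force: [-0.3, 0.2, -0.1]
width: 0.043
t: 8.45
eef_pos: [0.404, -0.4008, 0.2161]
ee_rot: [1.391, 1.569, 2.832]
force: [-0.0, 0.9, -0.3]
width: 0.0572
side [293.1605041 171.2238735] 100.875 17 [ 0.56641988 -0.1042128   0.046     ]
side blue [288.90177189 157.99638741] 85.25 14 [ 0.58895118 -0.16311562  0.046     ]
top [373.45087937 211.93537929] 126.125 37 [ 0.56649401 -0.10063458  0.046     ]
top blue [397.02993057 202.02120473] 106.25 37 [ 0.58955856 -0.16065125  0.046     ]
[ 0.40520826 -0.39748221  0.21734299] 8.85
```

View pics/side8c.png

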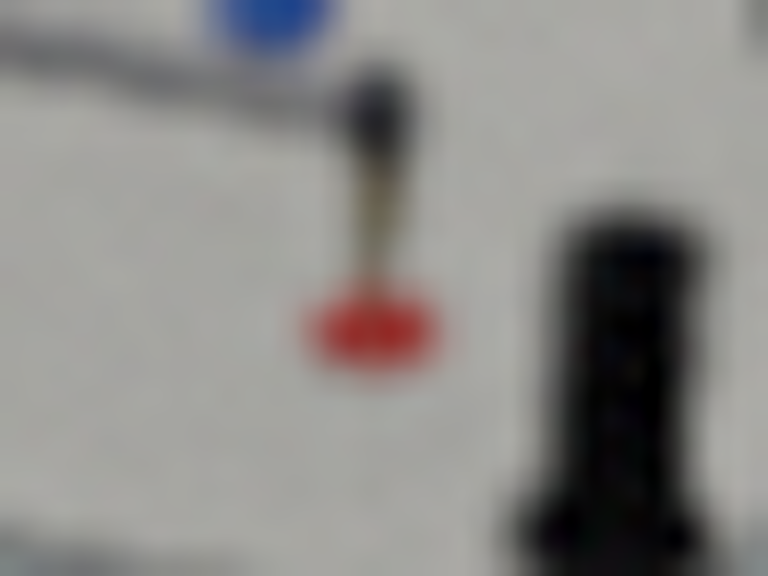

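View pics/top8c.png

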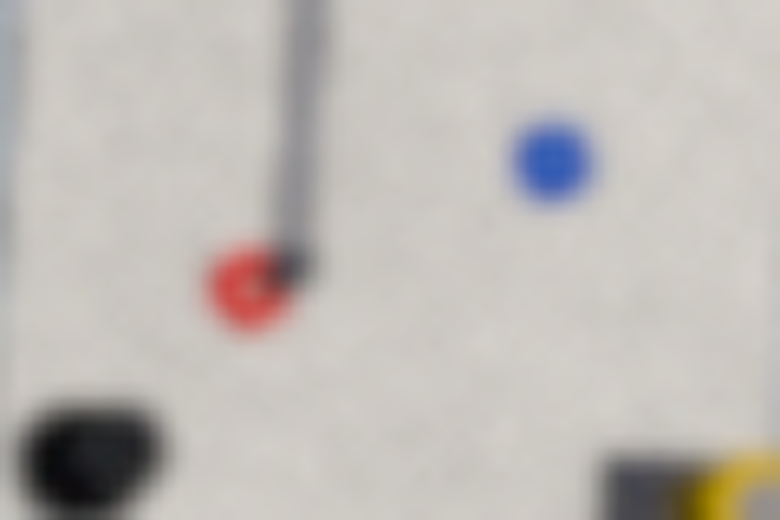

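```bash
python3 -m handwheel '{"gripper":[0.3,0.3,0.3,0.3,0.3,0.3,0.3,0.3,0.3,0.3,0.3,0.3,0.3],"travel":[[0,0.08,0],[0,0.16,0],[0,0.26,0],[0.06,0.36,0],[0.12,0.46,0],[0.2,0.56,-0.02],[0.26,0.66,-0.08],[0.26,0.66,-0.08],[0.26,0.66,-0.12],[0.26,0.66,-0.2],[0.26,0.66,-0.26],[0.26,0.66,-0.28],[0.26,0.66,-0.28]],"spin":[0,0,0,0,0,0,0,0,0,0,0,0,0]}' 30
python3 -m handwheel '{"gripper":[-1,-1,-1,-1,-1],"travel":[[0,0,0],[0,0,0],[0,0,0],[0,0,0],[0,0,0]],"spin":[0,0,0,0,0]}' 30
```

```text
t: 10.15
eef_pos: [0.5341, -0.0681, 0.0761]
ee_rot: [1.962, 1.568, -2.876]
force: [0.2, 0.4, 0.9]
width: 0.0571
t: 10.65
eef_pos: [0.5351, -0.0683, 0.0775]
ee_rot: [-1.22, 1.57, 0.225]
force: [-0.6, -0.3, -0.4]
width: 0.0227
```

```bash
python3 -m handwheel '{"gripper":[-1,-1,-1,-1,-1,-1,-1,-1,-1,-1,-1,-1,-1],"travel":[[0,0,0],[0,0,0],[-0.004,0.012,0],[-0.009,0.026,0],[-0.015,0.04,0],[-0.02,0.054,0],[-0.026,0.068,0],[-0.031,0.082,0],[-0.037,0.096,0],[-0.042,0.11,0],[-0.0456,0.1186,0],[-0.0456,0.1186,0],[-0.0456,0.1186,0]],"spin":[0,0,0,0,0,0,0,0,0,0,0,0,0]}' 30
python3 - <<'E'
from fit import *
F=[viewer.grab_frame('side') for _ in range(4)]; f=F[0]
im=np.mean([g['pixels'].astype(float) for g in F],0)
t=im[145:200,260:330].astype(np.uint8); cv2.imwrite(f'pics/side9c.png',cv2.resize(t,None,fx=10,fy=10,interpolation=cv2.INTER_CUBIC))
s=arm.get_state(); print(s['eef_pos'],s['t'],s['force'])
E
```

```text
t: 11.95
eef_pos: [0.5118, -0.0079, 0.0771]
ee_rot: [0.086, 1.57, 1.531]
force: [-1.7, 3.1, 9.5]
width: 0.0163
[ 0.51180704 -0.00800458  0.07714312] 12.15 [-0.4478705   2.168155    8.21462869]
```

View pics/side9c.png

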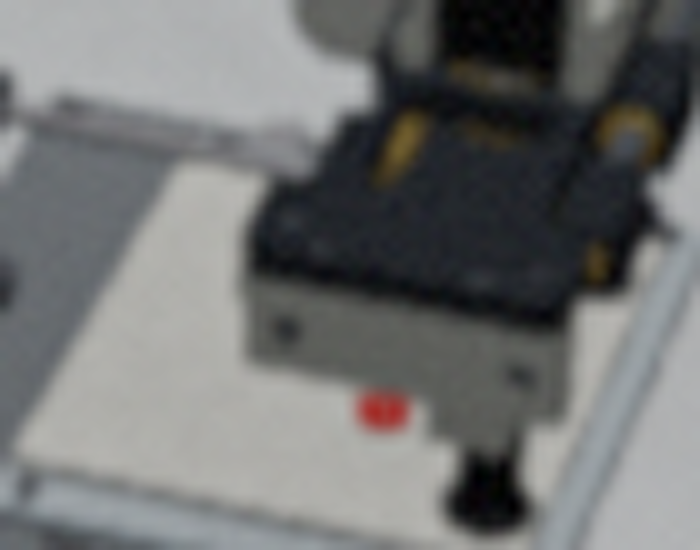

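```bash
python3 -m handwheel '{"gripper":[-1,-1,-1,-1,-1,-1,-1,-1,-1,-1,-1,0.3,0.3,0.3,0.3],"travel":[[0,0,0],[0,0,0],[0,0,0],[0,0,0],[0,0,0],[0,0,0],[0,0,0],[0,0,0],[0,0,0],[0,0,0],[0,0,0],[0,0,0],[0,0,0],[0,0,0],[0,0,0]],"spin":[0,0,0,0,0,0,0,0,0,0,0,0,0,0,0]}' 30
python3 -m handwheel '{"gripper":[0.3,0.3,0.3,0.3,0.3,0.3,0.3,0.3,0.3,0.3,0.3,0.3],"travel":[[0,0,0.1],[0,0,0.2],[-0.06,-0.1,0.26],[-0.14,-0.2,0.28],[-0.2,-0.3,0.28],[-0.22,-0.4,0.28],[-0.22,-0.5,0.28],[-0.22,-0.6,0.28],[-0.22,-0.7,0.28],[-0.22,-0.78,0.28],[-0.22,-0.78,0.28],[-0.22,-0.78,0.28]],"spin":[0,0,0,0,0,0,0,0,0,0,0,0]}'
python3 - <<'E'
from fit import *
for n in('side','top'):
    F=[viewer.grab_frame(n) for _ in range(4)]; f=F[0]
    im=np.mean([g['pixels'].astype(float) for g in F],0); f['pixels']=im
    p,v,k=blob(f,'red',(250,150,325,195) if n=='side' else (330,190,370,225)); print(n,p,v,k,atz(f,p,.046))
    p,v,k=blob(f,'blue',(280,160,305,180) if n=='side' else (360,195,390,225)); print(n,'blue',p,v,k,atz(f,p,.046))
    p,v,k=blob(f,'yel',(280,130,335,185) if n=='side' else (370,215,410,250)); print(n,'yel',p,v,k,atz(f,p,.085 if n=='side' else .095))
    t=im[158:182,278:310] if n=='side' else im[190:230,355:415]; cv2.imwrite(f'pics/{n}10c.png',cv2.resize(t.astype(np.uint8),None,fx=24 if n=='side' else 13,fy=24 if n=='side' else 13,interpolation=cv2.INTER_CUBIC))
    t=im[135:215,250:340] if n=='side' else im[160:250,322:422]; cv2.imwrite(f'pics/{n}10w.png',cv2.resize(t.astype(np.uint8),None,fx=7 if n=='side' else 6.6,fy=7 if n=='side' else 6.6,interpolation=cv2.INTER_CUBIC))
s=arm.get_state(); print(s['eef_pos'],s['t'])
E
```

```text
t: 13.65
eef_pos: [0.5114, -0.009, 0.0765]
ee_rot: [1.788, 1.569, -3.051]
force: [-0.4, -0.8, 0.3]
width: 0.0426
t: 14.85
eef_pos: [0.4011, -0.4017, 0.2156]
ee_rot: [1.318, 1.568, 2.758]
force: [-0.5, 0.4, -0.4]
width: 0.0572
side [297.79008667 185.7432286 ] 114.25 20 [ 0.54341484 -0.04377091  0.046     ]
side blue [293.38040261 171.57400829] 67.125 20 [ 0.56555768 -0.10276605  0.046     ]
side yel [320.97519645 159.68153632] 92.875 79 [ 0.4944859  -0.11871031  0.085     ]
top [350.00806747 221.61364136] 129.25 40 [ 0.54413361 -0.04140935  0.046     ]
top blue [373.18085737 212.02632359] 99.625 39 [ 0.56628694 -0.09995287  0.046     ]
top yel [387.15306852 239.54919051] 133.625 84 [ 0.49561333 -0.11816958  0.095     ]
[ 0.40234013 -0.39815784  0.21733134] 15.25
```

View pics/side10c.png

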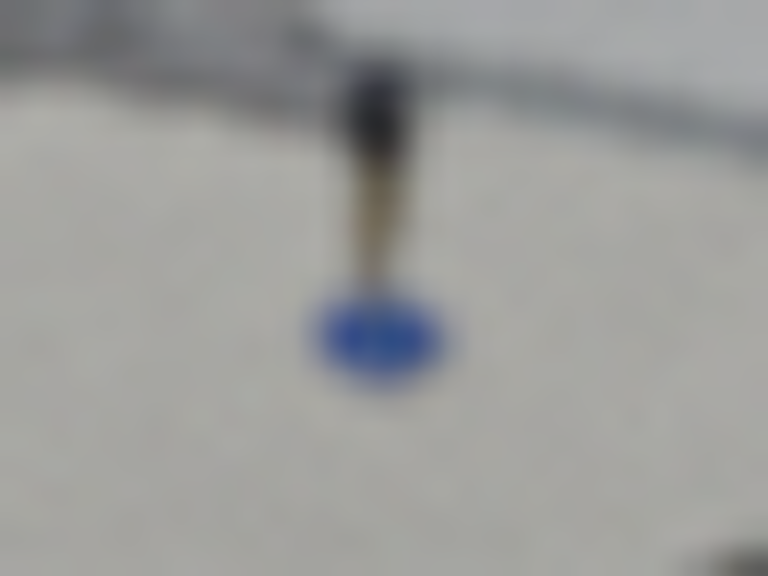

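View pics/top10c.png

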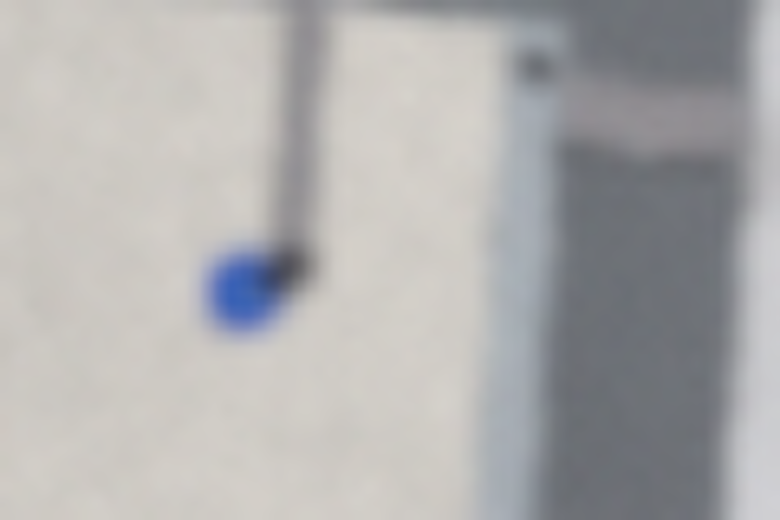

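View pics/top10w.png

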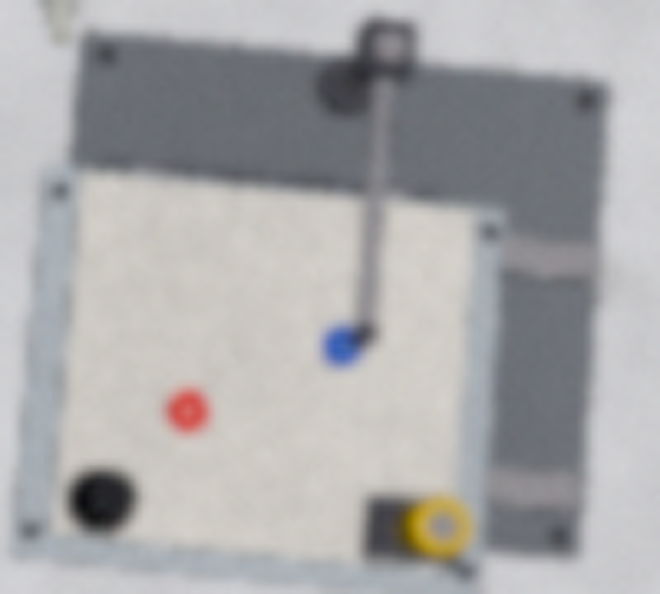

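View pics/side10w.png

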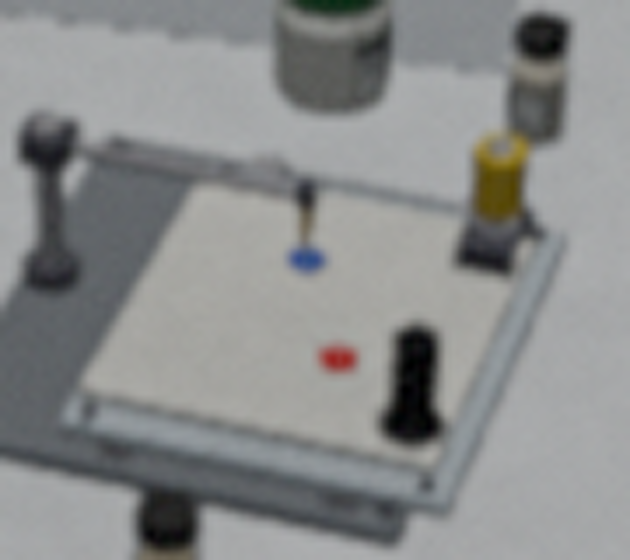

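```bash
python3 -m handwheel '{"gripper":[0.3,0.3,0.3,0.3,0.3,0.3,0.3,0.3,0.3,0.3,0.3,0.3,0.3,0.3],"travel":[[0.02,0.1,0],[0.06,0.2,0],[0.1,0.3,0],[0.14,0.4,0],[0.188,0.5,0],[0.188,0.5614,-0.04],[0.188,0.5614,-0.1],[0.188,0.5614,-0.15],[0.188,0.5614,-0.15],[0.188,0.5614,-0.18],[0.188,0.5614,-0.22],[0.188,0.5614,-0.25],[0.188,0.5614,-0.268],[0.188,0.5614,-0.268]],"spin":[0,0,0,0,0,0,0,0,0,0,0,0,0,0]}' 30
python3 - <<'E'
from fit import *
F=[viewer.grab_frame('side') for _ in range(3)]; f=F[0]
im=np.mean([g['pixels'].astype(float) for g in F],0)
t=im[125:205,255:345].astype(np.uint8); cv2.imwrite(f'pics/side11.png',cv2.resize(t,None,fx=7,fy=7,interpolation=cv2.INTER_CUBIC))
s=arm.get_state(); print(s['eef_pos'],s['t'],s['force'])
E
```

```text
t: 16.65
eef_pos: [0.4959, -0.1184, 0.083]
ee_rot: [1.938, 1.57, -2.901]
force: [0.3, 0.2, -0.2]
width: 0.0568
[ 0.4968095  -0.11832606  0.08409018] 16.8 [-0.42169042  0.30876062 -1.04534687]
```

View pics/side11.png

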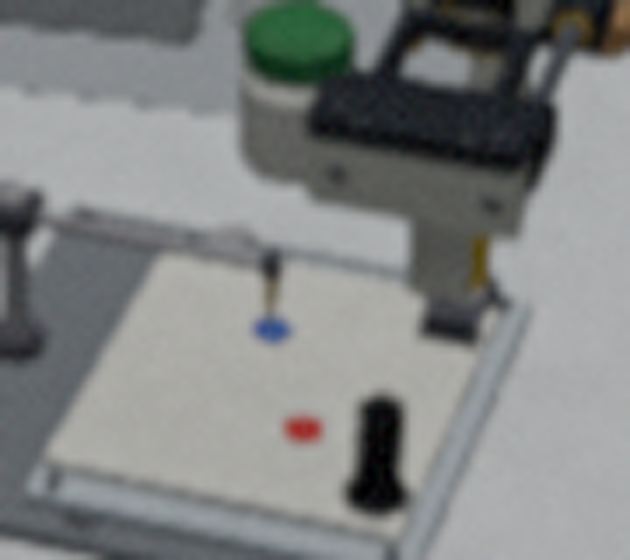

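```bash
python3 -m handwheel '{"gripper":[-1,-1,-1,-1,-1,-1,-1],"travel":[[0,0,0],[0,0,0],[0,0,0],[0,0,0],[0,0,0],[0,0,0],[0,0,0]],"spin":[0,0,0,0,0,0,0]}' 35
cat > look.py <<'E'
from fit import *
import sys
F=[viewer.grab_frame('side') for _ in range(4)]; f=F[0]
im=np.mean([g['pixels'].astype(float) for g in F],0); f['pixels']=im
for c,r in(('red',(280,172,325,200)),('blue',(280,160,305,180))):
    p,v,k=blob(f,c,r); print(c,p.round(2),k,atz(f,p,.046).round(4))
t=im[125:205,255:345].astype(np.uint8); cv2.imwrite(f'pics/{sys.argv[1]}.png',cv2.resize(t,None,fx=7,fy=7,interpolation=cv2.INTER_CUBIC))
t=im[158:182,278:310]; cv2.imwrite(f'pics/{sys.argv[1]}z.png',cv2.resize(t.astype(np.uint8),None,fx=24,fy=24,interpolation=cv2.INTER_CUBIC))
s=arm.get_state(); print(np.round(s['eef_pos'],4),s['t'],s['force'],s['width'])
E
python3 look.py s12
```

```text
t: 17.5
eef_pos: [0.4961, -0.1184, 0.0831]
ee_rot: [-2.909, 1.571, -1.465]
force: [-1.2, -1.7, 2.7]
width: 0.02
red [297.49 186.78] 18 [ 0.5434 -0.0393  0.046 ]
blue [292.81 172.37] 18 [ 0.5664 -0.0989  0.046 ]
[ 0.4961 -0.1184  0.0831] 17.7 [-0.30223893 -2.35783239  2.88963657] 0.019879601139876593
```

View pics/s12z.png

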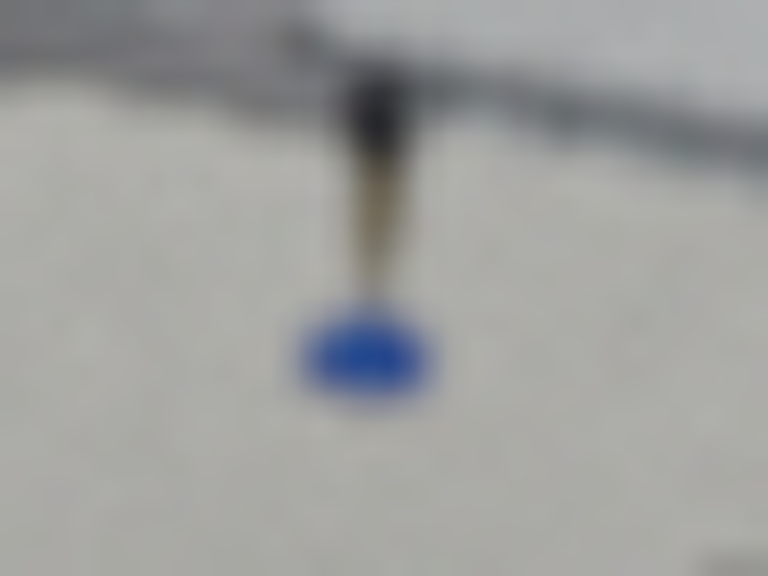

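View pics/s12.png

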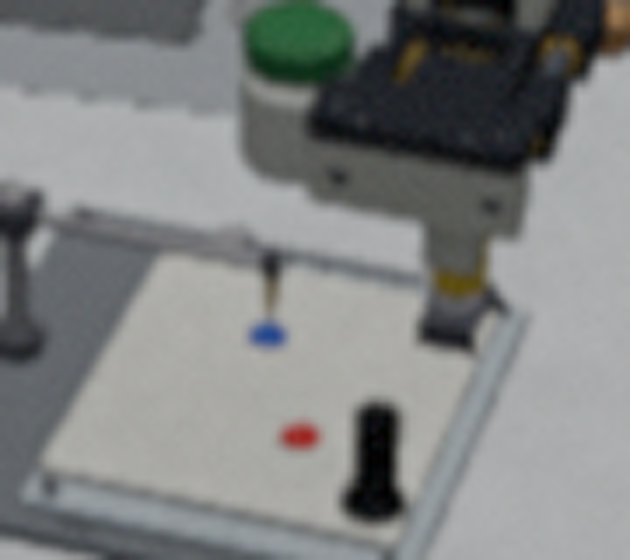

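```bash
python3 -m handwheel '{"gripper":[-1,-1,-1,-1,-1],"travel":[[0,-0.003,0],[0,-0.007,0],[0,-0.0104,0],[0,-0.0104,0],[0,-0.0104,0]],"spin":[0,0,0,0,0]}' 35
python3 look.py s13
```

```text
t: 18.2
eef_pos: [0.4959, -0.1235, 0.083]
ee_rot: [0.974, 1.571, 2.419]
force: [-2.2, 1.5, 5.1]
width: 0.0198
red [297.7  185.72] 18 [ 0.5437 -0.0438  0.046 ]
blue [293.26 171.46] 19 [ 0.566  -0.1032  0.046 ]
[ 0.4959 -0.1235  0.083 ] 18.4 [-2.00967706  1.04885022  5.46623307] 0.019731309725781732
```

View pics/s13z.png

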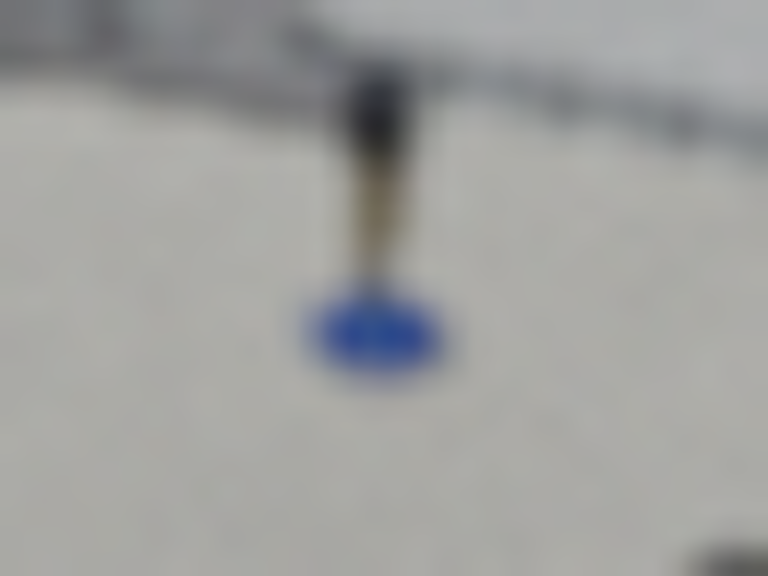

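```bash
python3 -m handwheel '{"gripper":[-1,-1,-1,-1],"travel":[[0.0006,-0.0024,0],[0.0006,-0.0024,0],[0.0006,-0.0024,0],[0.0006,-0.0024,0]],"spin":[0,0,0,0]}' 35
python3 look.py s14
```

```text
t: 18.8
eef_pos: [0.4963, -0.1246, 0.083]
ee_rot: [0.14, 1.571, 1.585]
force: [-2.3, 1.9, 4.8]
width: 0.0202
red [297.66 185.46] 20 [ 0.5439 -0.0449  0.046 ]
blue [293.08 171.07] 15 [ 0.5668 -0.1049  0.046 ]
[ 0.4963 -0.1246  0.083 ] 19.0 [-2.4627416   2.31855075  4.8613988 ] 0.020008371910486995
```

View pics/s14z.png

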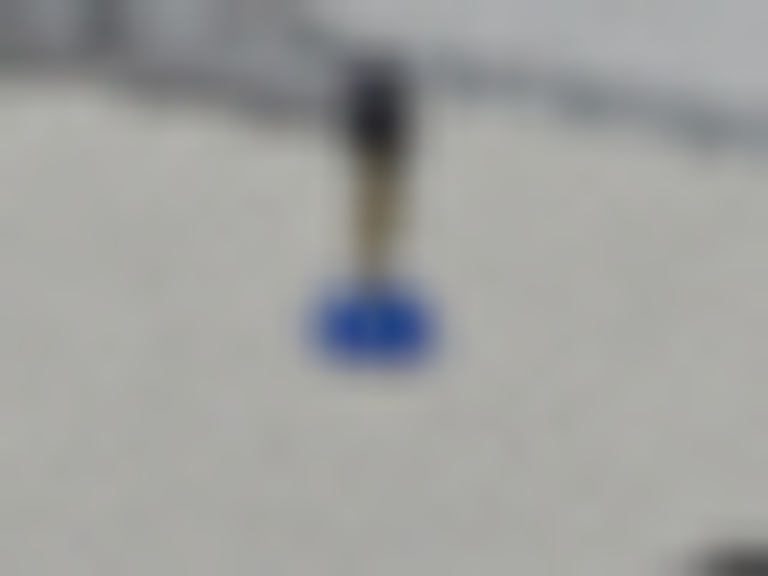

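```bash
python3 -m handwheel '{"gripper":[-1,-1,-1,-1,-1,-1,-1,-1,-1,-1,-1,-1,-1,-1],"travel":[[0,0,0],[0,0,0],[0,0,0],[0,0,0],[0,0,0],[0,0,0],[0,0,0],[0,0,0],[0,0,0],[0,0,0],[0,0,0],[0,0,0],[0,0,0],[0,0,0]],"spin":[0,0,0,0,0,0,0,0,0,0,0,0,0,0]}' 45
python3 -m handwheel '{"gripper":[-1,-1,-1,-1,-1,-1],"travel":[[0,0,0.005],[0,0,0.01],[0,0,0.015],[0,0,0.02],[0,0,0.024],[0,0,0.024]],"spin":[0,0,0,0,0,0]}' 45
python3 look.py s15
```

```text
t: 20.4
eef_pos: [0.4963, -0.1246, 0.083]
ee_rot: [0.476, 1.571, 1.921]
force: [-2.0, 1.0, 5.0]
width: 0.0198
t: 21.0
eef_pos: [0.4962, -0.1246, 0.095]
ee_rot: [0.504, 1.571, 1.948]
force: [0.9, 2.1, -7.3]
width: 0.0195
red [297.66 185.46] 20 [ 0.544  -0.0449  0.046 ]
blue [293.09 171.07] 15 [ 0.5667 -0.1049  0.046 ]
[ 0.4962 -0.1246  0.0948] 21.2 [ 0.72180495  2.60245399 -8.08778098] 0.01945918387393328
```

View pics/s15.png

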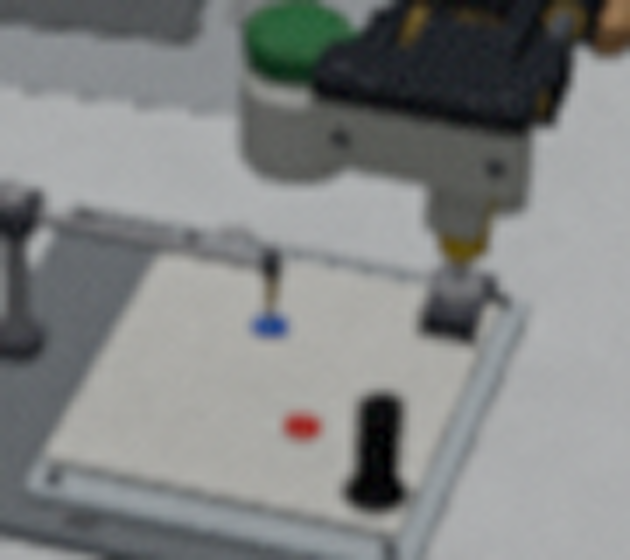

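```bash
python3 -m handwheel '{"gripper":[-1,-1,-1,-1],"travel":[[0,0,0.002],[0,0,0.004],[0,0,0.004],[0,0,0.004]],"spin":[0,0,0,0]}' 45
python3 -m handwheel '{"gripper":[-1,-1,-1],"travel":[[0,0,0.001],[0,0,0.001],[0,0,0.001]],"spin":[0,0,0]}' 45
```

```text
t: 21.6
eef_pos: [0.4962, -0.1247, 0.0969]
ee_rot: [1.313, 1.571, 2.758]
force: [0.6, 1.1, -8.9]
width: 0.0198
t: 21.9
eef_pos: [0.4962, -0.1247, 0.0974]
ee_rot: [1.53, 1.571, 2.974]
force: [0.8, 2.4, -8.3]
width: 0.0195
```

```bash
python3 -m handwheel '{"gripper":[-1,-1,-1],"travel":[[0,0,0.001],[0,0,0.001],[0,0,0.001]],"spin":[0,0,0]}' 45
python3 -m handwheel '{"gripper":[-1,-1,-1],"travel":[[0,0,0.001],[0,0,0.001],[0,0,0.001]],"spin":[0,0,0]}' 45
```

```text
t: 22.2
eef_pos: [0.496, -0.1246, 0.0975]
ee_rot: [1.514, 1.57, 2.959]
force: [2.0, 1.9, -14.0]
width: 0.0198
t: 22.5
eef_pos: [0.4955, -0.1246, 0.0977]
ee_rot: [1.557, 1.569, 3.001]
force: [2.3, 1.7, -21.5]
width: 0.0194
```

```bash
python3 look.py s16
```

```text
red [297.85 185.45] 18 [ 0.5435 -0.045   0.046 ]
blue [293.4 171.1] 17 [ 0.5659 -0.1049  0.046 ]
[ 0.4955 -0.1246  0.0978] 22.7 [  2.86482429   1.67773099 -23.61667967] 0.01972011839594979
```

View pics/s16.png

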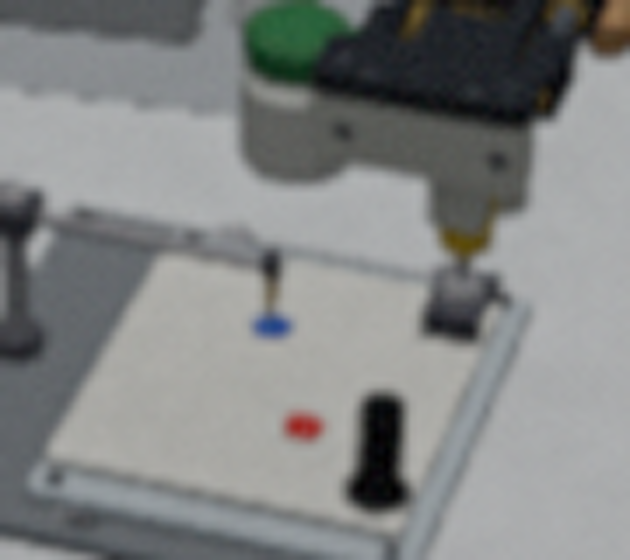

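```bash
python3 -m handwheel '{"gripper":[-1,-1,-1],"travel":[[0.0004,0,-0.001],[0.0004,0,-0.001],[0.0004,0,-0.001]],"spin":[0,0,0]}' 45
python3 look.py s17
```

```text
t: 23.0
eef_pos: [0.4957, -0.1247, 0.0977]
ee_rot: [1.686, 1.569, 3.131]
force: [-1.2, 1.8, -20.7]
width: 0.0193
red [297.84 185.4 ] 18 [ 0.5435 -0.0452  0.046 ]
blue [293.41 171.12] 17 [ 0.5658 -0.1048  0.046 ]
[ 0.4958 -0.1248  0.0977] 23.2 [ -1.59062634   2.19738255 -20.81416505] 0.01959791473460731
```

View pics/s17z.png

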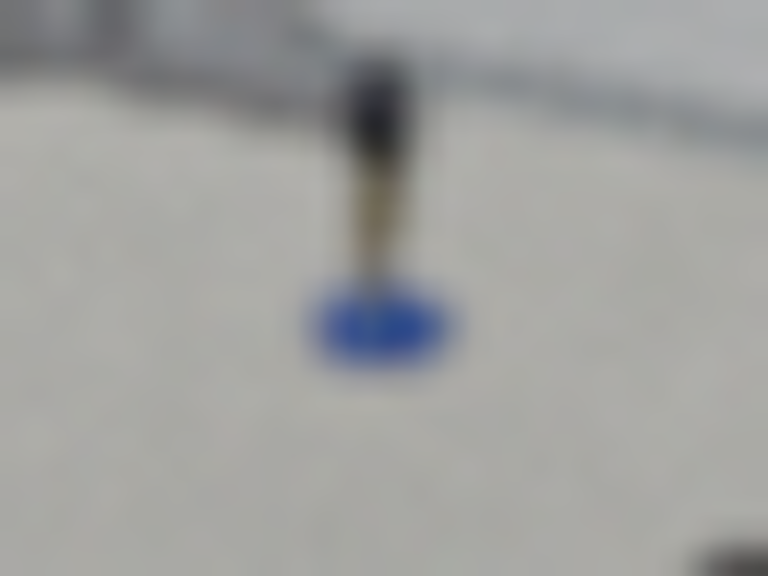

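```bash
python3 -m handwheel '{"gripper":[-1,-1,-1,-1],"travel":[[0.0014,0,-0.001],[0.0014,0,-0.001],[0.0014,0,-0.001],[0.0014,0,-0.001]],"spin":[0,0,0,0]}' 45
python3 look.py s18
```

```text
t: 23.6
eef_pos: [0.4973, -0.1249, 0.0976]
ee_rot: [-2.568, 1.57, -1.123]
force: [-3.3, -0.5, -16.5]
width: 0.0196
red [297.39 185.28] 20 [ 0.5448 -0.0455  0.046 ]
blue [292.98 171.05] 15 [ 0.567  -0.1049  0.046 ]
[ 0.4973 -0.1248  0.0976] 23.8 [ -1.97610165  -0.42889289 -15.41136229] 0.019894206859749998
```

View pics/s18z.png

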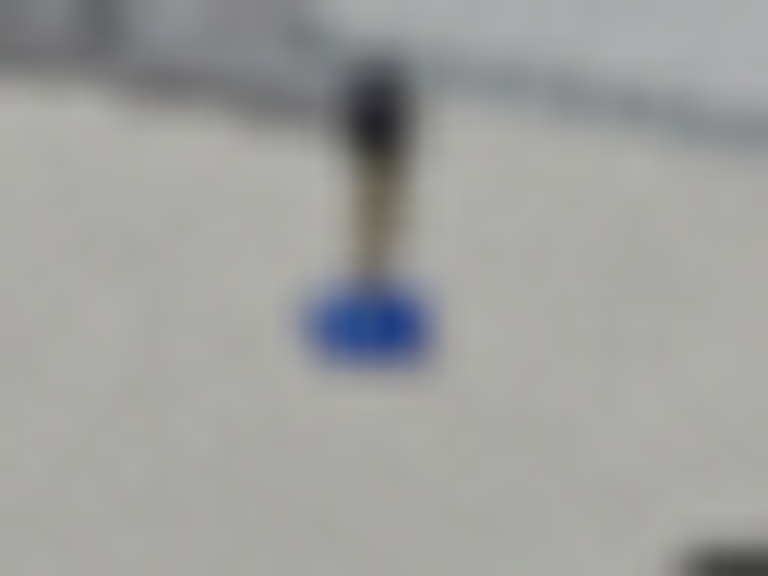

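View pics/s18.png

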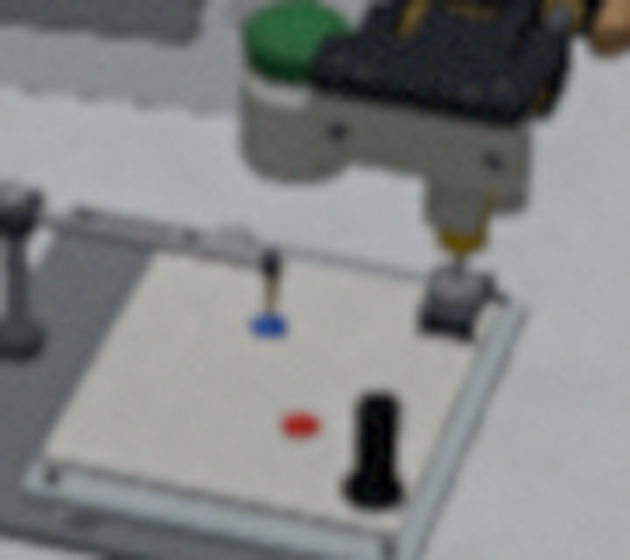

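```bash
python3 -c "
from station import arm
print(arm.job_done()); s=arm.get_state(); print(s['t'],s['eef_pos'],s['force'],s['width'])"
```

```text
the job is handed in; nothing more can be done
None
the job is handed in; nothing more can be done
```

I finished the job and handed it in at about 24 s. The carrier went to red, then to blue. The yellow knob is now held up at its stop, with the blue spot under the pointer.

- **Red:** I moved the carrier by its handle and let it rest there for more than 1 s. I then let go, swung the arm clear and checked with both cameras. The pointer tip was over the middle of the spot, to within about 1 mm.
- **Blue:** I moved by the handle again and it rested for more than 1 s. The clear view showed it about 1–1.5 mm off the middle. When I closed the gripper on the seated knob, the carrier shifted by about 4 mm. I moved it back until the side camera showed blue under the tip as well as red had been. It then rested about 1.5 s more with the plunger still seated.
- **Plunger:** I pulled the knob up 14.6 mm by the gripper's reading. The upward pull needed rose sharply at the end, from about 8 N to over 20 N, so the knob is at its stop. I then eased off to about 15 N.
- **Last look:** The pull had drawn the carrier about 0.8 mm off in x, so I nudged it back. The final side picture shows blue within about 0.5 mm of the tip and the knob still in the gripper. The top camera was hidden by the arm at this point, so this check rests on the side view alone.

The gripper reads about 2 mm less than the true width of both the handle and the knob. The grip held anyway. I saw no contact with the vials, jar, bottle, tape or weight, but I did not measure their positions again at the end.

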